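# Feel out the tight spot in a model-saw slide

### The arm

A 6-joint arm with a two-finger parallel gripper is mounted at the origin on the work surface. World frame = base frame: x ahead of the robot, y to its left, z up, the work surface at z = 0. Lengths are in mm, angles in rad, forces in N, time in s.
With the tool pointing down it reaches from about 400 to 925 mm from the base axis. Payload 12.5 kg.
Tool frame: the origin (TCP) lies at the very end of the fingers, on their centre line; the grasp point (between the pads) lies 19 mm behind it; z points along the fingers, y is the direction in which the jaws open and shut (so a half turn about z gives the same grasp; the last joint's range is limited). The gripper opens to 95 mm and grips with 3 to 60 N. Pads are 20 mm wide; open, the fingers measure 119 mm over their backs; the gripper's body (75 mm by 180 mm) begins 59 mm behind the grasp point.
Start: joints at [-1.293, 0.491, 1.559, -0, 1.092, -0.106], TCP at [234.053, -579.539, 214.661] pointing down, gripper open.
Joint ranges: [-3.1, 3.1], [-0.84, 2.19], [0.05, 2.79], [-1.13, 4.28], [0.06, 2.93], [-2.69, 2.69]. Speed limits (rad/s): [2.22, 2.22, 2.79, 3.14, 3.14, 3.14].

### API

Orientations are given as [roll, pitch, yaw] about the fixed x, y, z axes, in that order (R = Rz(yaw) Ry(pitch) Rx(roll)).
In Python, from cell import env gives the robot as it stands.
- The arm moves only by the shell command python3 -m pendant 'ROWS'. ROWS is JSON, a list that holds one entry, the list of rows, each a list of 5 numbers: the opening, from 0 (shut) to 1 (fully open), then the shift along the tool's x, y, z in m, then the turn about the tool's z in rad. A call has exactly 8 rows; each row is the pose to reach, as a shift and turn from the pose commanded when the call began, along the tool's axes at that moment; what a row does not reach only later rows make up. A row lasts 1/10 s, in which the tool goes at most 50 mm and 8.59 degrees, less where a joint would pass 70% of its speed; a pose out of reach is approached as far as the arm can. A call with a gripper value outside its range is refused whole. The fingers move at their own pace and stop on an object; the grip force is fixed at half the most. Time passes only in rows, so rows that repeat a pose let the fingers close, or fill a call up. It gives the time, the measured TCP pose, the force and the opening at its end, in the units of the state.
- env.state(): the state, without advancing time (a new reading comes with each control period).
- env.read_camera(name): name is "side" or "top"; returns a dict with "image" (384x512x3 uint8, blue, green, red), "range_z" (384x512 float32, mm along the optical axis (not along the pixel's ray), 0 where there is no reading), "fx", "fy", "cx", "cy" (pixels), "rvec" (rotation vector, rad) and "tvec" (3), from world to camera coordinates, as OpenCV has them. Camera axes: x right, y down, z forward; pixel columns grow to the right and rows downward; lengths in mm; the calibration is good to about 2 mm. A picture is of the moment at which its call begins.
- env.job_done(): hands the job in, once; it reports no verdict.
The state is a dict: "t": time; "joints": joint angles; "qvel": joint speeds; "tau": joint torques, N m; "eef_pos": TCP position; "tcp_rot": TCP orientation; "ft_force": force on the tool from outside, world axes, zero at the start; "moment": the same for the moment, N m; "opening": opening from 0.0 (shut) to 1.0 (fully open).
Only numpy, scipy, OpenCV 4.12 (cv2) and the standard library are available. Lean on these libraries where they do the work, as an engineer would, in place of code of your own. Each camera call takes 0.05 s, during which the arm holds its last target. There are 200 camera calls.

### The job

The slide of the plaster-model saw is catching somewhere. Clear the plaster offcut off its rails into the grey scrap bin, then draw the carriage gently back onto the buffer at the loading end and stroke it slowly through its whole travel, feeling for the tight spot, until it rests gently on the buffer at the saw end. Finally bring the carriage back to stand in the tight spot, to show the fitter where it binds, and leave it there; leave everything else on the bench alone.

Things in the scene. Friction and masses are not known exactly. Their poses are not given: they have to be found in the camera images.
- bed: fixed base of the plaster-model saw: grey plate 130 x 370 mm, top 18 mm above the bench. Origin on the bench under the slide's middle; y runs along the rails to the saw end (motor, disc, guard; loading end at -y), x across them, away from the robot. End blocks, 55 mm high, at y = 160..180 and -180..-160 mm. Motor head, 175 mm high, at x = 30..200, y = 165..280 mm
- rail: two steel rails 10 mm thick, at x = -25 and +25 mm of the bed, tops 45 mm high, and a strip between them (28 mm). Origin and axes as bed. One unseen spot of dried plaster: the carriage takes about 2 N of push along the rails, but 5 to 14 N over the 20 mm of its travel where it binds, most on entering, both ways. Middle of that: carriage at y = -45..+70 mm of the bed
- carriage: aluminium plate 116 mm across the rails, 90 mm along them, top 62 mm high, about 0.7 kg; model clamp (jaws 16 mm higher) on the far side, handle on the near side. Slides only along bed y and stays where left. Origin at bench height under its middle: at bed y = -100 mm it just touches the loading-end buffer, at +100 mm the saw-end buffer. Axes as bed
- handle (a point): middle of the carriage's black upright handle, a round post 24 mm thick with its top at 116 mm and its foot at 62 mm above the bench; this point is 90 mm above the bench, at x = -36 mm, y = 0 of the carriage. There are more than 30 mm free all round it.
- buffer_loading: black rubber buffer, 15 mm thick, on the loading-end block, between the rails. Origin at the middle of the face that the carriage meets. It gives 3 mm for every 9 N pressed on it (3 N per mm), 9 mm at most; 20 N or more counts as ramming.
- buffer_saw: the same buffer on the saw-end block. Origin at the middle of the face that the carriage meets; 3 N per mm, 9 mm at most.
- offcut_center (a point): centre of the plaster offcut, a pale block 74 x 26 x 30 mm with some tooth stumps on top (6 mm more), about 75 g, lying across the rails on the saw side of the carriage. Its long side is its x axis, the 26 mm side its y axis, z up. It rests on the rails with this point 60 mm above the bench.
- offcut: the same offcut; origin at the centre of its underside, 15 mm below its centre.
- bin: the scrap bin, a fixed open grey plastic box 130 x 130 mm outside and 60 mm high with 4 mm walls, standing left or right of the saw (the round bowl stands on the other side). Origin under its middle on the bench; axes along its sides.
- bowl: bystander: round rubber mixing bowl, 120 mm across and 65 mm high; origin under its middle.
- cast: bystander: plaster cast of a jaw, about 70 x 62 x 27 mm, behind the saw; origin under it.
- cast2: bystander: second plaster cast of a jaw, same size, between robot and saw; origin under it.
- mirror: bystander: dental mirror, 170 mm long, 18 mm high at most, lying between robot and saw; origin under its handle's middle.
- knife: bystander: plaster spatula, 190 mm long, lying flat behind the saw; origin under its middle.
- brush: bystander: bench brush, 170 mm long, lying between robot and saw on the right; origin under its middle.
- burbox: bystander: clear box of burs, 62 x 40 x 19 mm, between robot and saw; origin under its middle.
- jar: bystander: amber glass jar, 60 mm across and 75 mm high, behind the saw; origin under its middle.

How it is judged:
By the outcome, as a careful person would: the job done as asked, in the order asked, and still so for the second after the job is handed in, with the robot touching nothing.
It also fails if it takes over 69 s, if anything falls off the work surface, if the arm or the gripper's body presses on something with over 40 N, if the wrist force passes 120 N, or if a joint passes its speed limit or range.

## Working session

There is one attempt and no reset: what is moved stays moved. The work goes in short steps, Python scripts to look and compute and a shell command to move; the robot and the scene stay as the last step left them, time stands still between calls to the robot, and variables do not carry over. Pictures are saved under pics/ and viewed, about 8 in all and at most 12, crops included, and the job is handed in when it is done.

```bash
ls; mkdir -p pics
python3 - <<'E'
from cell import env
import cv2,numpy as np
print(env.state())
for n in("top","side"):
    c=env.read_camera(n);cv2.imwrite(f"pics/{n}0.png",c["image"]);np.savez(f"pics/{n}0.npz",**c)
    R=cv2.Rodrigues(np.array(c["rvec"]))[0];print(n,-R.T@np.array(c["tvec"]).ravel(),R[2])
E
```

```text
pics
{'t': 0.0, 'joints': array([-1.29261021e+00,  4.91584325e-01,  1.55943469e+00,  3.12505776e-05,
        1.09168221e+00, -1.05598810e-01]), 'qvel': array([-1.85923188e-03,  7.99058765e-04, -5.44570142e-05,  1.92605002e-03,
        1.25713508e-03, -2.06503854e-03]), 'tau': array([ 2.64386465e-03, -6.12644219e+01, -2.58180892e+01,  6.93795132e-02,
        4.82510612e-02, -7.88682519e-05]), 'eef_pos': array([ 233.98554817, -579.29912664,  214.05144155]), 'tcp_rot': array([-3.14049318e+00, -1.44407337e-04,  3.83770428e-01]), 'ft_force': array([-0.87544509, -0.706493  , -0.11856744]), 'moment': array([-0.0750315 , -0.01903112,  0.02297607]), 'opening': 0.9991346930466355}
top [ 496.09112152   10.10222453 1384.86458979] [ 0.05309112 -0.00351776 -0.99858348]
side [519.99688299 763.24528853 937.73121328] [ 0.04585249 -0.6763977  -0.73510795]
```

View pics/top0.png

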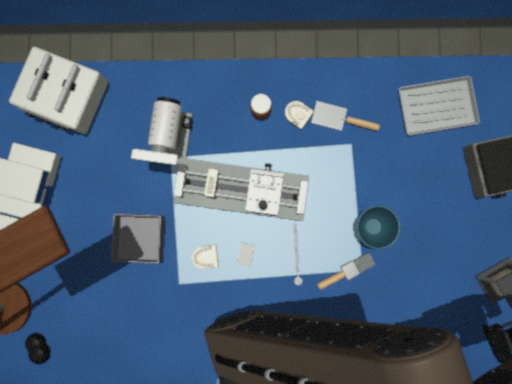

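View pics/side0.png

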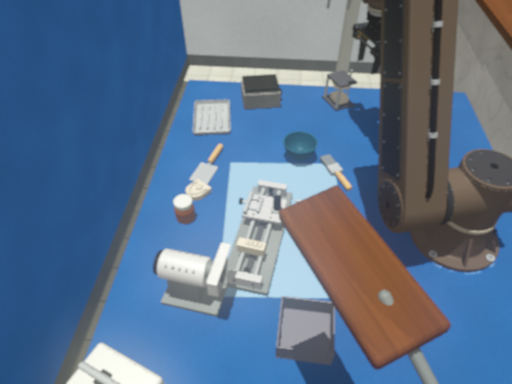

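The top view shows the saw at about (240,188), with the motor end left (+y). The offcut is at (211,184), the carriage at (265,192), its handle at (263,205) and the bin at (137,239). The side view shows the same layout, with a wooden board near the camera.

```bash
cat > h.py <<'E'
import numpy as np,cv2
def load(f): return dict(np.load(f))
def pt(c,u,v,z):
    "world point of pixel at height z"
    R=cv2.Rodrigues(np.array(c["rvec"]))[0];o=-R.T@np.array(c["tvec"]).ravel()
    d=R.T@np.array([(u-c["cx"])/c["fx"],(v-c["cy"])/c["fy"],1]);return o+d*(z-o[2])/d[2]
def cloud(c):
    v,u=np.mgrid[:384,:512];Z=c["range_z"];R=cv2.Rodrigues(np.array(c["rvec"]))[0]
    P=np.stack([(u-c["cx"])/c["fx"]*Z,(v-c["cy"])/c["fy"]*Z,Z],-1)-np.array(c["tvec"]).ravel()
    return P@R
E
python3 - <<'E'
from h import *
c=load("pics/top0.npz");P=cloud(c)
for u,v in [(265,205),(263,205),(211,184),(137,239),(115,239),(270,210),(30,250),(200,205),(150,157),(182,130)]: print(u,v,P[v,u].round(1))
s=load("pics/side0.npz");Q=cloud(s)
for u,v in [(350,270),(250,245),(387,297)]: print('s',u,v,Q[v,u].round(1))
im=cv2.resize(c["image"][150:270,105:315],None,fx=3.8,fy=3.8,interpolation=cv2.INTER_CUBIC);cv2.imwrite("pics/topc.png",im)
im=cv2.resize(s["image"][170:300,215:315],None,fx=4.6,fy=4.6,interpolation=cv2.INTER_CUBIC);cv2.imwrite("pics/sidec.png",im)
E
```

```text
265 205 [522.9 -16.8 113.3]
263 205 [522.8 -11.4 120.1]
211 184 [583.1 127.6  74.4]
137 239 [435.1 345.6   4.3]
115 239 [437.9 396.9  42.8]
270 210 [510.1 -31.3  61.3]
30 250 [442.  408.3 523.6]
200 205 [528.  164.   21.3]
150 157 [646.5 270.  178. ]
182 130 [740.8 212.1  24.9]
s 350 270 [427.1 486.8 519.3]
s 250 245 [588.  136.4  75.6]
s 387 297 [389.6 525.4 527.7]
```

View pics/topc.png

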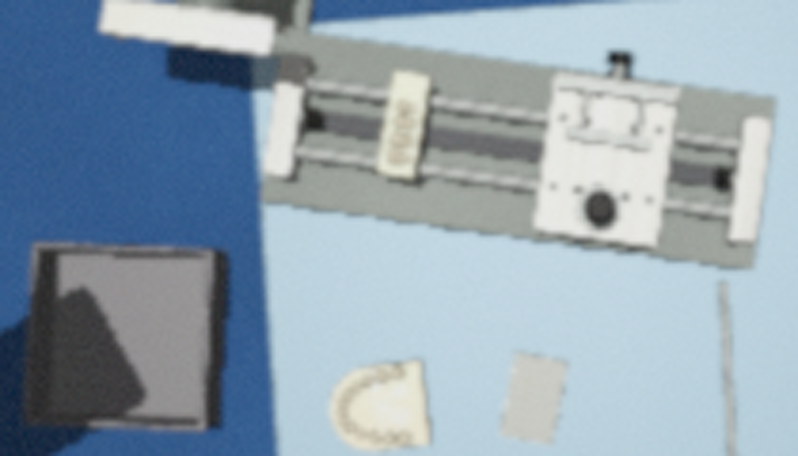

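View pics/sidec.png

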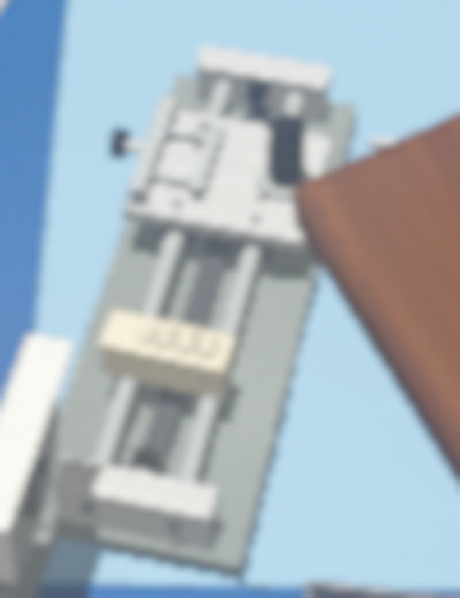

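The enlarged crops show clear corners for the bed, end blocks, carriage, offcut (405,125), handle top (600,208) and bin. A brown board at z≈520 hangs near the bin, so I'm measuring everything before planning.

Run:
```python
from h import *
c=load("pics/top0.npz");s=load("pics/side0.npz");P=cloud(c);Q=cloud(s)
def w(L,z): return np.array([pt(c,105+(u+.5)/3.8-.5,150+(v+.5)/3.8-.5,z)[:2] for u,v in L])
def ws(L,z): return np.array([pt(s,215+(u+.5)/4.6-.5,170+(v+.5)/4.6-.5,z)[:2] for u,v in L])
b=w([(262,203),(752,268),(776,98)],18);print("bed BL,BR,TR\n",b.round(1),np.linalg.norm(np.diff(b,axis=0),axis=1))
d=b[0]-b[1];print("yaw of bed y",np.degrees(np.arctan2(d[1],d[0]))-90,"centre",((b[0]+b[2])/2).round(1))
for n,L,z in [("car",[(555,73),(680,88),(660,248),(533,232)],62),("off",[(395,70),(432,75),(413,180),(378,173)],75),("bin",[(33,243),(228,250),(218,430),(25,425)],60),("handle",[(600,208)],116),("blkL",[(276,82),(306,84),(291,178),(265,174)],55),("blkR",[(743,116),(770,118),(754,242),(730,238)],55),("cast2",[(380,405)],27)]:
    q=w(L,z);print(n,q.mean(0).round(1),q.round(0).tolist())
q=ws([(100,345),(110,313),(238,343),(228,390)],75);print("side off",q.mean(0),q.tolist())
print("side handle", ws([(287,122)],116))
# board
for X,m in((P,P[...,2]),(Q,Q[...,2])):
    k=(m>470)&(m<560)&(X[...,1]>150)&(X[...,0]>200); a=X[k]; print("board n",k.sum(),a.min(0) if k.any() else '',a.max(0) if k.any() else '')
    if k.any(): r=cv2.minAreaRect(a[:,:2].astype(np.float32));print(r,cv2.boxPoints(r))
# car/off from cloud
for n,lo,hi in(("off",70,85),):
    for X in(P,Q):
        k=(X[...,2]>64)&(X[...,2]<90)&(np.hypot(X[...,0]-583,X[...,1]-127)<60);a=X[k];r=cv2.minAreaRect(a[:,:2].astype(np.float32));print(n,k.sum(),r,np.median(a,0))
for X in(P,Q):
    k=(X[...,2]>95)&(X[...,2]<130)&(np.hypot(X[...,0]-522,X[...,1]+12)<40);print("handle",k.sum(),np.median(X[k],0))
```

```text
bed BL,BR,TR
 [[ 534.9  238.8]
 [ 480.4 -123.7]
 [ 606.4 -144.4]] [366.55596926 127.70416365]
yaw of bed y -8.546323009255573 centre [570.6  47.2]
car [560.2 -16.8] [[624.0, 20.0], [611.0, -70.0], [496.0, -54.0], [509.0, 37.0]]
off [587.5 127.3] [[627.0, 134.0], [622.0, 107.0], [548.0, 122.0], [553.0, 147.0]]
bin [439.6 329.9] [[508.0, 396.0], [500.0, 256.0], [372.0, 265.0], [378.0, 402.0]]
handle [524.6 -10.3] [[525.0, -10.0]]
blkL [586.7 215.9] [[621.0, 222.0], [619.0, 200.0], [552.0, 212.0], [555.0, 230.0]]
blkR [ 545.5 -119.5] [[591.0, -116.0], [589.0, -136.0], [500.0, -122.0], [503.0, -105.0]]
cast2 [385.1 152.1] [[385.0, 152.0]]
side off [584.73069432 136.1713268 ] [[624.3780822909634, 137.64202582691257], [621.1983666529555, 114.17915667507032], [544.9070516178095, 129.80781207757775], [548.439276708907, 163.05631261764017]]
side handle [[524.5424332  -9.3410216]]
board n 3754 [368.17998218 341.63527017 497.25377955] [521.44412828 466.59048793 531.78104031]
((445.99969482421875, 425.5677795410156), (100.392822265625, 143.94227600097656), 28.60329246520996) [[367.47385 464.72406]
 [436.3851  338.34918]
 [524.5255  386.4115 ]
 [455.6143  512.7864 ]]
board n 15081 [322.91291894 346.37759975 470.02565115] [518.1969436  597.82503138 529.5025678 ]
((414.1280212402344, 485.202880859375), (98.0283203125, 269.052001953125), 28.632165908813477) [[306.6448  579.79144]
 [435.5704  343.64066]
 [521.6112  390.61432]
 [392.68564 626.76514]]
off 270 ((588.2271118164062, 127.47168731689453), (26.448488235473633, 74.11074829101562), 79.26223754882812) [588.04705411 127.05316585  76.49315729]
off 289 ((585.0260620117188, 130.5675048828125), (29.607145309448242, 74.43812561035156), 80.82261657714844) [584.79977301 135.69888101  74.9269758 ]
handle 64 [525.61074999 -11.44035198 114.71524419]
handle 67 [523.54866934  -1.93987528 111.86651843]
```

Run:
```python
from h import *
c=load("pics/top0.npz");s=load("pics/side0.npz");P=cloud(c);Q=cloud(s)
a=np.concatenate([P.reshape(-1,3),Q.reshape(-1,3)]);a=a[(a[:,2]>60)&(a[:,2]<1300)]
e=np.array([.274,-.9617]);r=a[:,:2]@e;l=a[:,:2]@[.9617,.274]
k=(abs(l)<160)&(r>-200)&(r<850)
for r0 in range(-150,850,50):
    m=k&(r>=r0)&(r<r0+50)
    if m.sum()>5:print(r0,m.sum(),"z",np.percentile(a[m,2],[1,50,99]).round(),"lat",np.percentile(l[m],[1,99]).round())
k=(Q[...,2]>440)&(Q[...,2]<560)&(Q[...,1]>330)&(Q[...,0]>200);b=Q[k]
A=np.c_[b[:,:2],np.ones(len(b))];co=np.linalg.lstsq(A,b[:,2],rcond=None)[0];print(co,np.std(A@co-b[:,2]))
for X in(P,Q):
  m=(X[...,1]>330)&(X[...,1]<700)&(X[...,0]>200)&(X[...,0]<560);h=np.histogram(X[m][:,2],np.arange(0,700,25));print(h[0])
```

```text
-100 3071 z [ 63. 205. 279.] lat [-55. 158.]
-50 1997 z [ 64. 268. 344.] lat [-37. 159.]
0 1111 z [254. 281. 435.] lat [-57. 160.]
50 416 z [275. 467. 526.] lat [-35. 160.]
100 346 z [526. 572. 616.] lat [144. 160.]
150 25 z [612. 618. 622.] lat [144. 160.]
350 112 z [598. 615. 634.] lat [130. 132.]
400 416 z [564. 610. 647.] lat [122. 132.]
450 44 z [507. 564. 588.] lat [105. 128.]
500 502 z [293. 333. 339.] lat [29. 96.]
550 979 z [217. 335. 461.] lat [ 34. 126.]
600 269 z [303. 370. 448.] lat [ 82. 129.]
650 625 z [ 65. 114. 335.] lat [ 59. 134.]
700 367 z [ 73. 108. 334.] lat [ 57. 144.]
750 120 z [ 64. 107. 111.] lat [ 69. 152.]
[-1.06603172e-01 -1.00663606e-01  6.12203771e+02] 8.191684485073473
[8222  675  342  115   11    0    0    0    0    0    0    0    0    0
    0    0    0    0    0    4 2706 1044    0    0    0    0    0]
[ 3779   290   305     0     0     0     0     0     0     0     0     0
     0     0     0     0     0     0   203   396 11654  2906     0     0
     0     0     0]
```

```bash
python3 -m pendant '[[[1,0.037,-0.0328,0,-0.126],[1,0.074,-0.0656,0,-0.252],[1,0.111,-0.0984,0,-0.378],[1,0.148,-0.1312,0,-0.504],[1,0.185,-0.164,0,-0.63],[1,0.222,-0.1968,0,-0.756],[1,0.259,-0.2296,0,-0.882],[1,0.296,-0.2624,0,-1.008]]]'
```

```text
t: 0.9
eef_pos: [410.7, -223.5, 214.6]
tcp_rot: [3.142, 0.0, 1.397]
ft_force: [1.0, 0.0, -0.4]
opening: 1.0
```

```bash
python3 -m pendant '[[[1,0.0475,0.0138,0,0],[1,0.095,0.0276,0,0],[1,0.1425,0.0414,0,0],[1,0.19,0.0552,0,0],[1,0.2375,0.069,0,0],[1,0.285,0.0828,0,0],[1,0.3325,0.0966,0,0],[1,0.38,0.1104,0,0]]]'
python3 -m pendant '[[[1,0,0,0.025,0],[1,0,0,0.05,0],[1,0,0,0.07,0],[1,0,0,0.09,0],[1,0,0,0.1,0],[1,0,0,0.1,0],[1,0,0,0.1,0],[1,0,0,0.1,0]]]'
python3 - <<'E'
from cell import env
import cv2,numpy as np
ims=[]
for n in("top","side"):
    c=env.read_camera(n);np.savez(f"pics/{n}1.npz",**c);ims.append(c["image"])
a=cv2.resize(ims[0][130:250,130:250],(480,480),interpolation=3);b=cv2.resize(ims[1][180:300,190:270],(320,480),interpolation=3)
cv2.imwrite("pics/v1.png",np.hstack([a,b]));print(env.state()["eef_pos"],env.state()["joints"])
E
```

```text
t: 1.7
eef_pos: [587.0, 131.0, 214.4]
tcp_rot: [-3.141, 0.0, 1.392]
ft_force: [2.0, -1.6, 0.4]
opening: 1.001
t: 2.5
eef_pos: [587.0, 128.9, 115.6]
tcp_rot: [3.14, -0.0, 1.392]
ft_force: [-0.5, -0.0, -0.2]
opening: 1.002
[586.89149232 128.86028653 115.48852353] [ 1.06290451e-01  5.69523615e-01  1.72167948e+00 -1.49491757e-04
  8.48990830e-01  2.85424734e-01]
```

View pics/v1.png

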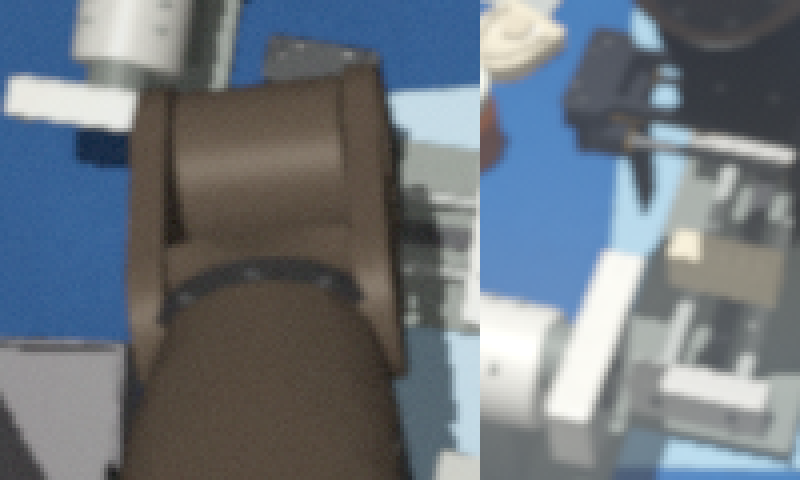

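The wrist covers the saw in the top view. In the side view the offcut is at (725,275) with the open finger beyond its far end (645,190), and the guard is nearby at left. I'm checking that the wrist clears the guard before going lower.

Run:
```python
from h import *
for n in("top","side"):
    X=cloud(load(f"pics/{n}1.npz"));X0=cloud(load(f"pics/{n}0.npz"))
    k=(abs(X[...,2]-X0[...,2])>40)&(X[...,0]>540)&(X[...,0]<760)&(X[...,1]>-50)
    a=X[k]
    for y in range(0,260,20):
        m=(a[:,1]>=y)&(a[:,1]<y+20)&(a[:,2]>90)
        if m.sum()>3: print(n,y,m.sum(),"z",np.percentile(a[m,2],[2,50,98]).round(),"x",np.percentile(a[m,0],[2,98]).round())
```

```text
top 40 10 z [394. 401. 404.] x [563. 581.]
top 60 512 z [382. 446. 491.] x [541. 638.]
top 80 465 z [237. 429. 485.] x [541. 671.]
top 100 505 z [234. 427. 492.] x [541. 675.]
top 120 499 z [233. 427. 490.] x [543. 678.]
top 140 451 z [235. 427. 484.] x [542. 675.]
top 160 500 z [406. 433. 482.] x [541. 625.]
top 180 169 z [406. 440. 481.] x [543. 627.]
side 60 150 z [411. 462. 489.] x [541. 630.]
side 80 766 z [213. 431. 482.] x [546. 664.]
side 100 421 z [150. 413. 486.] x [543. 670.]
side 120 421 z [126. 295. 486.] x [541. 674.]
side 140 1041 z [199. 246. 479.] x [541. 673.]
side 160 492 z [207. 294. 478.] x [541. 617.]
side 180 1732 z [349. 409. 471.] x [541. 622.]
side 240 4 z [154. 164. 174.] x [640. 754.]
```

```bash
python3 -m pendant '[[[1,0,0,0.02,0],[1,0,0,0.04,0],[1,0,0,0.055,0],[1,0,0,0.065,0],[1,0,0,0.072,0],[1,0,0,0.072,0],[0.6,0,0,0.072,0],[0.6,0,0,0.072,0]]]'
python3 -m pendant '[[[0.6,0,0,0,0],[0.6,0,0,0,0],[0.6,0,0,0,0],[0.6,0,0,0,0],[0.6,0,0,0,0],[0.6,0,0,0,0],[0.6,0,0,0,0],[0.6,0,0,0,0]]]'
```

```text
t: 3.4
eef_pos: [586.9, 128.9, 43.3]
tcp_rot: [3.141, -0.0, 1.392]
ft_force: [-0.0, -0.8, 0.2]
opening: 0.884
t: 4.2
eef_pos: [586.8, 128.9, 43.1]
tcp_rot: [3.141, -0.0, 1.392]
ft_force: [-2.0, 0.3, 5.5]
opening: 0.778
```

```bash
python3 -m pendant '[[[0.6,0,0,-0.02,0],[0.6,0,0,-0.05,0],[0.6,0,0,-0.09,0],[0.6,0.04,-0.0446,-0.09,0],[0.6,0.07,-0.078,-0.09,0],[0.6,0.1,-0.1115,-0.09,0],[0.6,0.13,-0.145,-0.09,0],[0.6,0.16,-0.1784,-0.09,0]]]'
python3 -m pendant '[[[0.6,0,0,0,0],[0.6,0,0,0.01,0],[0.6,0,0,0.03,0],[0.6,0,0,0.05,0],[0.6,0,0,0.05,0],[0.6,0,0,0.05,0],[0.6,0,0,0.05,0],[0.6,0,0,0.05,0]]]'
python3 - <<'E'
from cell import env
import cv2,numpy as np
ims=[]
for n in("top","side"):
    c=env.read_camera(n);np.savez(f"pics/{n}2.npz",**c);ims.append(c["image"])
a=cv2.resize(ims[0][170:290,90:210],(480,480),interpolation=3);b=cv2.resize(ims[1][260:380,240:320],(320,480),interpolation=3)
cv2.imwrite("pics/v2.png",np.hstack([a,b]))
E
```

```text
t: 5.0
eef_pos: [438.1, 319.3, 132.6]
tcp_rot: [-3.142, 0.0, 1.392]
ft_force: [1.1, 0.5, -1.6]
opening: 0.778
t: 5.8
eef_pos: [440.0, 318.0, 83.3]
tcp_rot: [3.141, -0.001, 1.391]
ft_force: [0.1, -0.7, -1.6]
opening: 0.776
```

View pics/v2.png

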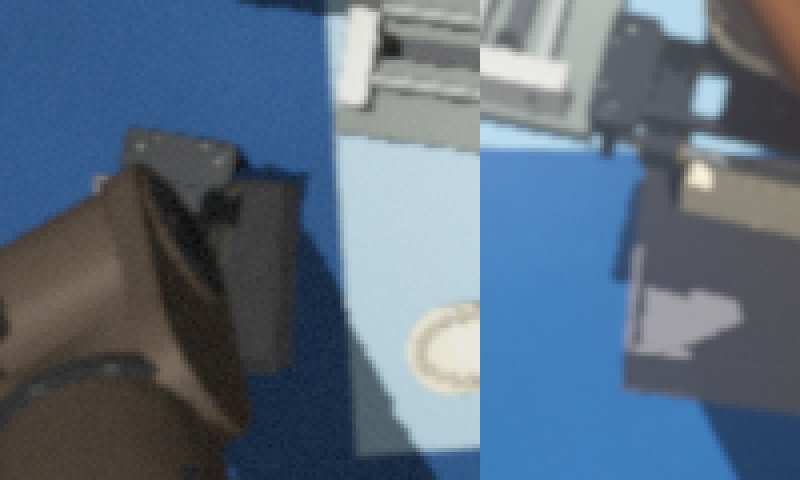

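The side view shows the held offcut (740,200) above the bin opening, clear of the rims. Next I lower and release.

```bash
python3 -m pendant '[[[0.6,0,0,0.015,0],[0.6,0,0,0.03,0],[0.6,0,0,0.045,0],[0.6,0,0,0.05,0],[0.6,0,0,0.05,0],[0.86,0,0,0.05,0],[0.86,0,0,0.05,0],[0.86,0,0,0.05,0]]]'
python3 -m pendant '[[[0.86,0,0,0,0],[0.86,0,0,0,0],[0.86,0,0,-0.02,0],[0.86,0,0,-0.05,0],[0.86,0,0,-0.09,0],[0.86,0,0,-0.13,0],[0.86,0,0,-0.17,0],[0.86,0,0,-0.17,0]]]'
python3 - <<'E'
from cell import env
print(env.state()["eef_pos"],env.state()["tcp_rot"],env.state()["joints"])
E
```

```text
t: 6.7
eef_pos: [439.8, 318.2, 33.2]
tcp_rot: [3.141, -0.001, 1.392]
ft_force: [-0.1, 0.2, 0.7]
opening: 0.854
t: 7.5
eef_pos: [441.1, 319.0, 207.6]
tcp_rot: [3.135, -0.005, 1.392]
ft_force: [0.5, 0.3, -0.1]
opening: 0.864
[441.05550381 319.0173323  207.56422891] [ 3.13502913 -0.00523332  1.39195121] [ 5.04878085e-01  3.81371630e-01  1.77139815e+00 -1.07295760e-04
  9.80428884e-01  6.83799735e-01]
```

```bash
python3 -m pendant '[[[1,-0.0385,0.0177,0,0.148],[1,-0.077,0.0354,0,0.296],[1,-0.1155,0.0531,0,0.444],[1,-0.154,0.0708,0,0.592],[1,-0.1925,0.0885,0,0.74],[1,-0.231,0.1062,0,0.888],[1,-0.2695,0.1239,0,1.036],[1,-0.308,0.1417,0,1.184]]]'
python3 -m pendant '[[[1,0,0,0,0.12],[1,0,0,0,0.24],[1,0,0,0,0.355],[1,0,0,0,0.355],[1,0,0,0,0.355],[1,0,0,0,0.355],[1,0,0,0,0.355],[1,0,0,0,0.355]]]'
python3 - <<'E'
from cell import env
import cv2,numpy as np
ims=[]
for n in("top","side"):
    c=env.read_camera(n);np.savez(f"pics/{n}3.npz",**c);ims.append(c["image"])
a=cv2.resize(ims[0][140:280,100:310],(600,400),interpolation=3);b=cv2.resize(ims[1][150:370,200:350],(200,293),interpolation=3)
b=cv2.copyMakeBorder(b,0,107,0,0,0)
cv2.imwrite("pics/v3.png",np.hstack([a,b]));print(env.state()["joints"])
E
```

```text
t: 8.3
eef_pos: [524.0, -12.0, 202.0]
tcp_rot: [-3.141, 0.001, 0.202]
ft_force: [0.6, 0.3, 0.4]
opening: 1.002
t: 9.1
eef_pos: [524.1, -10.1, 202.6]
tcp_rot: [3.142, -0.0, -0.146]
ft_force: [0.2, -0.8, -0.6]
opening: 1.001
[-1.45385359e-01  3.62237022e-01  1.81901030e+00 -1.24405937e-04
  9.60234484e-01  1.57204088e+00]
```

View pics/v3.png

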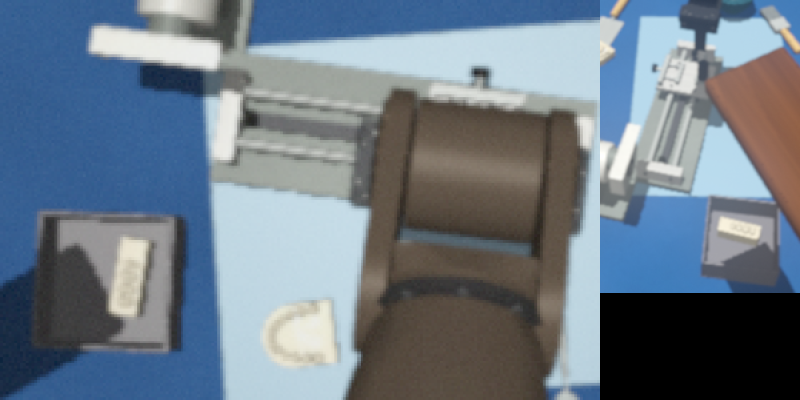

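The offcut lies flat inside the bin (130,275 in the top crop; also seen in the side crop), and the rails are clear. Next I descend on the handle and grip it.

```bash
python3 -m pendant '[[[1,0,0,0.02,0],[1,0,0,0.045,0],[1,0,0,0.07,0],[1,0,0,0.095,0],[1,0,0,0.115,0],[1,0,0,0.125,0],[1,0,0,0.132,0],[1,0,0,0.132,0]]]'
python3 -m pendant '[[[0.15,0,0,0,0],[0.15,0,0,0,0],[0.15,0,0,0,0],[0.15,0,0,0,0],[0.15,0,0,0,0],[0.15,0,0,0,0],[0.15,0,0,0,0],[0.15,0,0,0,0]]]'
python3 -m pendant '[[[0.15,0,0,0,0],[0.15,0,0,0,0],[0.15,0,0,0,0],[0.15,0,0,0,0],[0.15,0,0,0,0],[0.15,0,0,0,0],[0.15,0,0,0,0],[0.15,0,0,0,0]]]'
```

```text
t: 10.0
eef_pos: [524.1, -10.2, 70.4]
tcp_rot: [3.142, 0.0, -0.147]
ft_force: [0.0, 1.1, 1.0]
opening: 0.996
t: 10.8
eef_pos: [524.1, -10.2, 70.6]
tcp_rot: [3.141, -0.0, -0.147]
ft_force: [0.7, 0.4, -0.4]
opening: 0.381
t: 11.6
eef_pos: [524.1, -10.2, 70.6]
tcp_rot: [3.142, -0.0, -0.147]
ft_force: [0.4, 1.0, -0.3]
opening: 0.248
```

```bash
python3 -m pendant '[[[0.15,0,0.003,0,0],[0.15,0,0.007,0,0],[0.15,0,0.011,0,0],[0.15,0,0.015,0,0],[0.15,0,0.019,0,0],[0.15,0,0.023,0,0],[0.15,0,0.026,0,0],[0.15,0,0.028,0,0]]]'
python3 -m pendant '[[[0.15,0,0.001,0,0],[0.15,0,0.002,0,0],[0.15,0,0.003,0,0],[0.15,0,0.004,0,0],[0.15,0,0.005,0,0],[0.15,0,0.006,0,0],[0.15,0,0.006,0,0],[0.15,0,0.006,0,0]]]'
```

```text
t: 12.4
eef_pos: [519.7, -38.2, 70.6]
tcp_rot: [3.142, 0.001, -0.147]
ft_force: [-2.8, 1.5, 0.5]
opening: 0.247
t: 13.2
eef_pos: [518.8, -44.0, 70.6]
tcp_rot: [3.141, 0.001, -0.147]
ft_force: [-5.3, 0.9, 2.9]
opening: 0.249
```

```bash
python3 -m pendant '[[[0.15,-0.0005,0.001,0,0],[0.15,-0.0005,0.001,0,0],[0.15,-0.0005,0.002,0,0],[0.15,-0.0005,0.002,0,0],[0.15,-0.0005,0.003,0,0],[0.15,-0.0005,0.003,0,0],[0.15,-0.0005,0.003,0,0],[0.15,-0.0005,0.003,0,0]]]'
```

```text
t: 14.0
eef_pos: [518.3, -46.7, 70.6]
tcp_rot: [-3.142, -0.0, -0.147]
ft_force: [1.1, 4.6, -1.9]
opening: 0.254
```

```bash
python3 -m pendant '[[[0.15,0,0.001,0,0],[0.15,0,0.001,0,0],[0.15,0,0.001,0,0],[0.15,0,0.001,0,0],[0.15,0,0.001,0,0],[0.15,0,0.001,0,0],[0.15,0,0.001,0,0],[0.15,0,0.001,0,0]]]'
```

```text
t: 14.8
eef_pos: [518.2, -47.6, 70.6]
tcp_rot: [-3.141, -0.0, -0.147]
ft_force: [0.5, 6.1, -1.0]
opening: 0.249
```

```bash
python3 -m pendant '[[[0.15,0,-0.002,0,0],[0.15,0,-0.004,0,0],[0.15,0,-0.007,0,0],[0.15,0.0001,-0.01,0,0],[0.15,0.0001,-0.0125,0,0],[0.15,0.0001,-0.015,0,0],[0.15,0.0001,-0.0175,0,0],[0.15,0.0002,-0.02,0,0]]]'
python3 -m pendant '[[[0.15,0,-0.0025,0,0],[0.15,0,-0.005,0,0],[0.15,0,-0.0075,0,0],[0.15,0.0001,-0.01,0,0],[0.15,0.0001,-0.0125,0,0],[0.15,0.0001,-0.015,0,0],[0.15,0.0001,-0.0175,0,0],[0.15,0.0002,-0.02,0,0]]]'
python3 -m pendant '[[[0.15,0,-0.0012,0,0],[0.15,0,-0.0024,0,0],[0.15,0,-0.0036,0,0],[0.15,0,-0.0048,0,0],[0.15,0,-0.006,0,0],[0.15,0,-0.0072,0,0],[0.15,0.0001,-0.0084,0,0],[0.15,0.0001,-0.0096,0,0]]]'
```

```text
t: 15.6
eef_pos: [521.3, -27.8, 70.6]
tcp_rot: [3.141, -0.0, -0.147]
ft_force: [2.8, -1.9, -3.3]
opening: 0.246
t: 16.4
eef_pos: [524.4, -8.1, 70.6]
tcp_rot: [3.142, -0.0, -0.147]
ft_force: [2.8, -2.1, -5.1]
opening: 0.249
t: 17.2
eef_pos: [525.9, 1.3, 70.6]
tcp_rot: [3.142, -0.0, -0.147]
ft_force: [3.9, -2.4, -5.5]
opening: 0.25
```

```bash
python3 -m pendant '[[[0.15,0.0001,-0.0012,0,0],[0.15,0.0002,-0.0024,0,0],[0.15,0.0003,-0.0036,0,0],[0.15,0.0003,-0.0048,0,0],[0.15,0.0003,-0.006,0,0],[0.15,0.0004,-0.0072,0,0],[0.15,0.0004,-0.0084,0,0],[0.15,0.0004,-0.0096,0,0]]]'
for i in 1; do :; done
python3 -m pendant '[[[0.15,0,-0.0012,0,0],[0.15,0,-0.0024,0,0],[0.15,0,-0.0036,0,0],[0.15,0,-0.0048,0,0],[0.15,0.0001,-0.006,0,0],[0.15,0.0001,-0.0072,0,0],[0.15,0.0001,-0.0084,0,0],[0.15,0.0001,-0.0096,0,0]]]'
python3 -m pendant '[[[0.15,0,-0.0012,0,0],[0.15,0,-0.0024,0,0],[0.15,0,-0.0036,0,0],[0.15,0,-0.0048,0,0],[0.15,0.0001,-0.006,0,0],[0.15,0.0001,-0.0072,0,0],[0.15,0.0001,-0.0084,0,0],[0.15,0.0001,-0.0096,0,0]]]'
```

```text
t: 18.0
eef_pos: [527.4, 10.8, 70.6]
tcp_rot: [3.142, 0.0, -0.147]
ft_force: [0.9, -0.6, -3.8]
opening: 0.245
t: 18.8
eef_pos: [528.9, 20.3, 70.6]
tcp_rot: [3.141, 0.0, -0.147]
ft_force: [-2.6, -1.3, -1.0]
opening: 0.249
t: 19.6
eef_pos: [530.4, 29.8, 70.6]
tcp_rot: [3.141, 0.0, -0.147]
ft_force: [-4.3, -0.6, 0.8]
opening: 0.247
```

```bash
python3 -m pendant '[[[0.15,-0.0001,-0.0012,0,0],[0.15,-0.0002,-0.0024,0,0],[0.15,-0.0003,-0.0036,0,0],[0.15,-0.0003,-0.0048,0,0],[0.15,-0.0003,-0.006,0,0],[0.15,-0.0003,-0.0072,0,0],[0.15,-0.0003,-0.0084,0,0],[0.15,-0.0003,-0.0096,0,0]]]'
python3 -m pendant '[[[0.15,0,-0.0012,0,0],[0.15,0,-0.0024,0,0],[0.15,0,-0.0036,0,0],[0.15,0,-0.0048,0,0],[0.15,0,-0.006,0,0],[0.15,0,-0.0072,0,0],[0.15,0.0001,-0.0084,0,0],[0.15,0.0001,-0.0096,0,0]]]'
python3 -m pendant '[[[0.15,0,-0.0012,0,0],[0.15,0,-0.0024,0,0],[0.15,0,-0.0036,0,0],[0.15,0,-0.0048,0,0],[0.15,0,-0.006,0,0],[0.15,0,-0.0072,0,0],[0.15,0,-0.0084,0,0],[0.15,0,-0.0096,0,0]]]'
```

```text
t: 20.4
eef_pos: [531.9, 39.3, 70.6]
tcp_rot: [3.142, -0.0, -0.147]
ft_force: [-2.1, -1.6, -1.9]
opening: 0.245
t: 21.2
eef_pos: [533.4, 48.7, 70.6]
tcp_rot: [3.142, -0.0, -0.147]
ft_force: [1.5, -1.3, -4.2]
opening: 0.248
t: 22.0
eef_pos: [534.9, 58.2, 70.6]
tcp_rot: [3.142, -0.0, -0.147]
ft_force: [4.2, -2.1, -5.6]
opening: 0.249
```

```bash
python3 -m pendant '[[[0.15,0.0001,-0.0012,0,0],[0.15,0.0002,-0.0024,0,0],[0.15,0.0003,-0.0036,0,0],[0.15,0.0003,-0.0048,0,0],[0.15,0.0003,-0.006,0,0],[0.15,0.0003,-0.0072,0,0],[0.15,0.0003,-0.0084,0,0],[0.15,0.0003,-0.0096,0,0]]]'
python3 -m pendant '[[[0.15,0,-0.0012,0,0],[0.15,0,-0.0024,0,0],[0.15,0,-0.0036,0,0],[0.15,0,-0.0048,0,0],[0.15,0,-0.006,0,0],[0.15,0.0001,-0.0072,0,0],[0.15,0.0001,-0.0084,0,0],[0.15,0.0001,-0.0096,0,0]]]'
python3 -m pendant '[[[0.15,0,-0.0012,0,0],[0.15,0,-0.0024,0,0],[0.15,0,-0.0036,0,0],[0.15,0,-0.0048,0,0],[0.15,0,-0.006,0,0],[0.15,0,-0.0072,0,0],[0.15,0,-0.0084,0,0],[0.15,0,-0.0096,0,0]]]'
```

```text
t: 22.8
eef_pos: [536.3, 67.7, 70.6]
tcp_rot: [3.142, 0.0, -0.147]
ft_force: [3.0, -1.9, -4.9]
opening: 0.249
t: 23.6
eef_pos: [537.9, 77.2, 70.6]
tcp_rot: [3.142, -0.0, -0.147]
ft_force: [2.4, -2.3, -4.4]
opening: 0.249
t: 24.4
eef_pos: [539.3, 86.7, 70.6]
tcp_rot: [3.142, -0.0, -0.147]
ft_force: [3.9, -2.7, -4.2]
opening: 0.249
```

```bash
python3 -m pendant '[[[0.15,0.0001,-0.0009,0,0],[0.15,0.0002,-0.0018,0,0],[0.15,0.0002,-0.0027,0,0],[0.15,0.0002,-0.0036,0,0],[0.15,0.0003,-0.0045,0,0],[0.15,0.0003,-0.0054,0,0],[0.15,0.0003,-0.0063,0,0],[0.15,0.0003,-0.0072,0,0]]]'
python3 -m pendant '[[[0.15,0,-0.0009,0,0],[0.15,0,-0.0018,0,0],[0.15,0,-0.0027,0,0],[0.15,0,-0.0036,0,0],[0.15,0,-0.0045,0,0],[0.15,0.0001,-0.0054,0,0],[0.15,0.0001,-0.0063,0,0],[0.15,0.0001,-0.0072,0,0]]]'
```

```text
t: 25.2
eef_pos: [540.5, 93.8, 70.6]
tcp_rot: [3.141, 0.0, -0.147]
ft_force: [0.2, -2.1, -1.8]
opening: 0.249
t: 26.0
eef_pos: [541.6, 100.7, 70.6]
tcp_rot: [3.141, 0.0, -0.147]
ft_force: [-2.0, -4.1, -0.0]
opening: 0.25
```

```bash
python3 -m pendant '[[[0.15,-0.0001,-0.0005,0,0],[0.15,-0.0001,-0.001,0,0],[0.15,-0.0001,-0.0015,0,0],[0.15,-0.0001,-0.002,0,0],[0.15,-0.0001,-0.0025,0,0],[0.15,-0.0001,-0.003,0,0],[0.15,-0.0001,-0.0035,0,0],[0.15,-0.0001,-0.004,0,0]]]'
python3 -m pendant '[[[0.15,0,-0.0005,0,0],[0.15,0,-0.001,0,0],[0.15,0,-0.0015,0,0],[0.15,0,-0.002,0,0],[0.15,0,-0.0025,0,0],[0.15,0,-0.003,0,0],[0.15,0,-0.0035,0,0],[0.15,0,-0.004,0,0]]]'
python3 -m pendant '[[[0.15,0,-0.0005,0,0],[0.15,0,-0.001,0,0],[0.15,0,-0.0015,0,0],[0.15,0,-0.002,0,0],[0.15,0,-0.0025,0,0],[0.15,0,-0.003,0,0],[0.15,0,-0.0035,0,0],[0.15,0,-0.004,0,0]]]'
```

```text
t: 26.8
eef_pos: [542.0, 103.7, 70.6]
tcp_rot: [3.14, 0.001, -0.147]
ft_force: [-3.4, -11.2, 1.2]
opening: 0.246
t: 27.6
eef_pos: [542.7, 108.0, 70.6]
tcp_rot: [3.141, 0.0, -0.147]
ft_force: [-1.4, -3.5, 0.2]
opening: 0.249
t: 28.4
eef_pos: [543.4, 112.1, 70.6]
tcp_rot: [3.141, 0.0, -0.147]
ft_force: [-1.6, -6.7, 1.0]
opening: 0.246
```

```bash
python3 -m pendant '[[[0.15,0,-0.0005,0,0],[0.15,0,-0.001,0,0],[0.15,0,-0.0015,0,0],[0.15,0,-0.002,0,0],[0.15,0,-0.0025,0,0],[0.15,0,-0.003,0,0],[0.15,0,-0.0035,0,0],[0.15,0,-0.004,0,0]]]'
python3 -m pendant '[[[0.15,0,-0.0005,0,0],[0.15,0,-0.001,0,0],[0.15,0,-0.0015,0,0],[0.15,0,-0.002,0,0],[0.15,0,-0.0025,0,0],[0.15,0,-0.003,0,0],[0.15,0,-0.0035,0,0],[0.15,0,-0.004,0,0]]]'
python3 -m pendant '[[[0.15,0,-0.0005,0,0],[0.15,0,-0.001,0,0],[0.15,0,-0.0015,0,0],[0.15,0,-0.002,0,0],[0.15,0,-0.0025,0,0],[0.15,0,-0.003,0,0],[0.15,0,-0.0035,0,0],[0.15,0,-0.004,0,0]]]'
```

```text
t: 29.2
eef_pos: [544.0, 116.2, 70.6]
tcp_rot: [3.141, 0.0, -0.147]
ft_force: [-2.7, -6.7, 0.3]
opening: 0.243
t: 30.0
eef_pos: [544.8, 120.7, 70.6]
tcp_rot: [-3.141, -0.0, -0.147]
ft_force: [0.5, -2.0, -1.3]
opening: 0.247
t: 30.8
eef_pos: [545.3, 124.5, 70.6]
tcp_rot: [3.142, -0.0, -0.147]
ft_force: [2.2, -2.0, -2.5]
opening: 0.247
```

```bash
python3 -m pendant '[[[0.15,0.0001,-0.002,0,0],[0.15,0.0002,-0.0045,0,0],[0.15,0.0003,-0.007,0,0],[0.15,0.0003,-0.0095,0,0],[0.15,0.0003,-0.012,0,0],[0.15,0.0003,-0.0145,0,0],[0.15,0.0004,-0.017,0,0],[0.15,0.0004,-0.019,0,0]]]'
python3 -m pendant '[[[0.15,0,-0.001,0,0],[0.15,0,-0.002,0,0],[0.15,0,-0.003,0,0],[0.15,0,-0.004,0,0],[0.15,0,-0.005,0,0],[0.15,0,-0.006,0,0],[0.15,0.0001,-0.007,0,0],[0.15,0.0001,-0.0075,0,0]]]'
```

```text
t: 31.6
eef_pos: [548.3, 143.5, 70.6]
tcp_rot: [3.141, 0.0, -0.147]
ft_force: [0.8, -2.1, -0.6]
opening: 0.249
t: 32.4
eef_pos: [549.5, 150.8, 70.6]
tcp_rot: [3.141, 0.0, -0.147]
ft_force: [-0.4, -1.7, -0.4]
opening: 0.249
```

```bash
python3 -m pendant '[[[0.15,0,-0.0005,0,0],[0.15,0,-0.001,0,0],[0.15,0,-0.0015,0,0],[0.15,0,-0.0015,0,0],[0.15,0,-0.0015,0,0],[0.15,0,-0.0015,0,0],[0.15,0,-0.0015,0,0],[0.15,0,-0.0015,0,0]]]'
```

```text
t: 33.2
eef_pos: [549.7, 152.2, 70.6]
tcp_rot: [3.142, 0.0, -0.147]
ft_force: [-2.8, 1.5, 0.9]
opening: 0.247
```

```bash
python3 -m pendant '[[[0.15,0,-0.0005,0,0],[0.15,0,-0.001,0,0],[0.15,0,-0.0015,0,0],[0.15,0,-0.002,0,0],[0.15,0,-0.002,0,0],[0.15,0,-0.002,0,0],[0.15,0,-0.002,0,0],[0.15,0,-0.002,0,0]]]'
```

```text
t: 34.0
eef_pos: [550.0, 153.9, 70.6]
tcp_rot: [3.141, 0.0, -0.147]
ft_force: [-2.7, -4.7, 2.1]
opening: 0.252
```

```bash
python3 -m pendant '[[[0.15,0,-0.0005,0,0],[0.15,0,-0.001,0,0],[0.15,0,-0.001,0,0],[0.15,0,-0.001,0,0],[0.15,0,-0.001,0,0],[0.15,0,-0.001,0,0],[0.15,0,-0.001,0,0],[0.15,0,-0.001,0,0]]]'
python3 - <<'E'
from cell import env
import numpy as np,time
print(env.state()["ft_force"],env.state()["eef_pos"])
E
```

```text
t: 34.8
eef_pos: [550.1, 154.7, 70.6]
tcp_rot: [3.141, 0.0, -0.147]
ft_force: [-3.1, -6.2, 2.9]
opening: 0.247
[-3.12342448 -6.2159149   2.89939268] [550.09023162 154.71657129  70.58872986]
```

```bash
python3 -m pendant '[[[0.15,-0.0001,0.001,0,0],[0.15,-0.0002,0.004,0,0],[0.15,-0.0002,0.008,0,0],[0.15,-0.0003,0.012,0,0],[0.15,-0.0003,0.016,0,0],[0.15,-0.0003,0.02,0,0],[0.15,-0.0004,0.024,0,0],[0.15,-0.0004,0.028,0,0]]]'
python3 -m pendant '[[[0.15,0,0.001,0,0],[0.15,0,0.002,0,0],[0.15,0,0.0025,0,0],[0.15,0,0.003,0,0],[0.15,0,0.0035,0,0],[0.15,0,0.004,0,0],[0.15,0,0.0045,0,0],[0.15,0,0.005,0,0]]]'
python3 -m pendant '[[[0.15,0,0.0003,0,0],[0.15,0,0.0006,0,0],[0.15,0,0.0009,0,0],[0.15,0,0.0012,0,0],[0.15,0,0.0014,0,0],[0.15,0,0.0016,0,0],[0.15,0,0.0018,0,0],[0.15,0,0.002,0,0]]]'
```

```text
t: 35.6
eef_pos: [545.8, 127.1, 70.6]
tcp_rot: [3.142, -0.0, -0.147]
ft_force: [-1.0, 2.8, 0.2]
opening: 0.246
t: 36.4
eef_pos: [545.0, 122.5, 70.6]
tcp_rot: [3.142, -0.0, -0.147]
ft_force: [0.2, 1.7, -0.4]
opening: 0.25
t: 37.2
eef_pos: [544.7, 120.5, 70.6]
tcp_rot: [3.142, -0.0, -0.147]
ft_force: [0.3, 1.8, -0.1]
opening: 0.248
```

```bash
python3 -m pendant '[[[0.15,0,0.0003,0,0],[0.15,0,0.0006,0,0],[0.15,0,0.0008,0,0],[0.15,0,0.001,0,0],[0.15,0,0.0012,0,0],[0.15,0,0.0014,0,0],[0.15,0,0.0015,0,0],[0.15,0,0.0016,0,0]]]'
python3 -m pendant '[[[0.15,0,0.0003,0,0],[0.15,0,0.0006,0,0],[0.15,0,0.0008,0,0],[0.15,0,0.001,0,0],[0.15,0,0.0012,0,0],[0.15,0,0.0014,0,0],[0.15,0,0.0015,0,0],[0.15,0,0.0016,0,0]]]'
```

```text
t: 38.0
eef_pos: [544.5, 119.0, 70.6]
tcp_rot: [3.142, -0.0, -0.147]
ft_force: [-0.2, 2.4, -0.1]
opening: 0.251
t: 38.8
eef_pos: [544.3, 117.7, 70.6]
tcp_rot: [-3.141, -0.0, -0.147]
ft_force: [0.7, 7.7, -1.0]
opening: 0.249
```

```bash
python3 -m pendant '[[[0.15,0,0.001,0,0],[0.15,0,0.0025,0,0],[0.15,0,0.004,0,0],[0.15,-0.0001,0.0055,0,0],[0.15,-0.0001,0.007,0,0],[0.15,-0.0001,0.008,0,0],[0.15,-0.0001,0.009,0,0],[0.15,-0.0001,0.009,0,0]]]'
python3 -m pendant '[[[0.4,0,0,0,0],[0.7,0,0,0,0],[1,0,0,0,0],[1,0,0,0,0],[1,0,0,0,0],[1,0,0,0,0],[1,0,0,0,0],[1,0,0,0,0]]]'
python3 -m pendant '[[[1,0,0,0,0],[1,0,0,0,0],[1,0,0,0,0],[1,0,0,0,0],[1,0,0,-0.02,0],[1,0,0,-0.06,0],[1,0,0,-0.1,0],[1,0,0,-0.14,0]]]'
```

```text
t: 39.6
eef_pos: [542.9, 108.8, 70.6]
tcp_rot: [-3.141, -0.0, -0.147]
ft_force: [0.9, 6.9, -1.3]
opening: 0.247
t: 40.4
eef_pos: [542.8, 108.5, 70.6]
tcp_rot: [3.142, -0.0, -0.147]
ft_force: [0.3, -0.1, -0.9]
opening: 0.865
t: 41.2
eef_pos: [542.5, 108.5, 212.1]
tcp_rot: [3.141, 0.0, -0.147]
ft_force: [0.7, -0.4, 0.1]
opening: 0.999
```

```bash
python3 -m pendant '[[[1,0,0.03,-0.03,0],[1,0,0.07,-0.06,0],[1,0,0.11,-0.08,0],[1,0,0.155,-0.08,0],[1,0,0.2,-0.08,0],[1,0,0.245,-0.08,0],[1,0,0.285,-0.08,0],[1,0,0.32,-0.08,0]]]'
python3 - <<'E'
from cell import env
import cv2,numpy as np
from h import *
ims=[]
for n in("top","side"):
    c=env.read_camera(n);np.savez(f"pics/{n}4.npz",**c);ims.append(c["image"])
a=cv2.resize(ims[0][90:290,100:310],(600,571),interpolation=3);b=cv2.resize(ims[1][150:370,200:350],(200,293),interpolation=3)
b=cv2.copyMakeBorder(b,0,278,0,0,0)
cv2.imwrite("pics/v4.png",np.hstack([a,b]))
for n in("top","side"):
    X=cloud(load(f"pics/{n}4.npz"));k=(X[...,2]>100)&(X[...,2]<130)&(np.hypot(X[...,0]-543,X[...,1]-109)<40);print("handle",k.sum(),np.median(X[k],0))
print(env.state()["t"],env.state()["eef_pos"])
E
```

```text
t: 42.0
eef_pos: [495.2, -210.0, 290.7]
tcp_rot: [3.141, -0.0, -0.148]
ft_force: [1.3, 0.1, -1.2]
opening: 0.998
handle 63 [545.79261378 106.23930855 115.14963629]
handle 74 [542.30010208 116.08205962 113.1054873 ]
42.1 [ 495.17972418 -211.40135689  290.40002224]
```

View pics/v4.png

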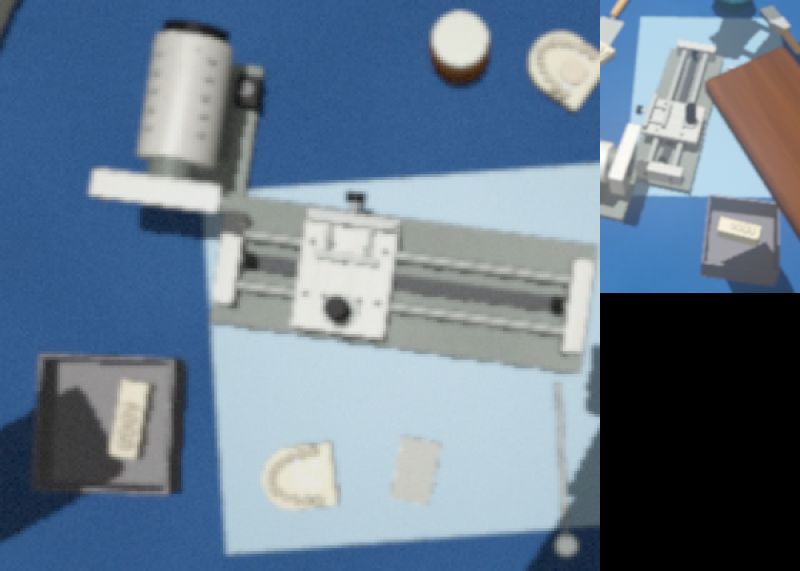

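The final picture shows the carriage at (345,275) standing in the saw-side half of the rails, the offcut in the bin (130,420), and cast, box and mirror undisturbed. I'm handing in.

```bash
python3 -c "
from cell import env
print(env.job_done())"
```

```text
the job is handed in; nothing more can be done
None
```

The job is done and handed in at about 42 s of the 69 s allowed; no verdict was reported.

- **Offcut:** I gripped it by its ends and released it inside the grey bin. The last pictures show it lying flat there, with the rails clear.
- **Loading end:** I drew the carriage back onto the buffer until it read about 6 N.
- **Stroke:** I then pushed the carriage through its whole travel at about 5–30 mm/s, until the saw-end buffer also read about 6 N.
- **Tight spot:** Running force was about 2 N. Going toward the saw it rose at carriage y ≈ +47 mm, peaked near 11.6 N and eased again by about +67 mm. Coming back it rose at about +66 mm. That puts the middle at about +56 to +57 mm.
- **Final position:** I left the carriage at y ≈ +56 mm, where it was still binding (about 7 N) as I stopped. I then opened the gripper and moved the arm clear.

**Checks:** The top camera puts the handle about 119 mm from where it started, or carriage y ≈ +55 mm, which agrees with the force readings to about 1 mm. The side camera's depth differs by several mm, about the same offset as before the move. The rail direction came out about 0.5° off my first picture estimate, which put up to 5 N of side force on the grip. I corrected for that during the stroke.

The cast, bur box and mirror nearest the saw looked undisturbed in the final picture. I did not measure the other bystanders again.

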